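# Set out the press punches by width on the tooling rail

## Robot

A 7-joint arm with a two-finger parallel gripper is mounted at the origin on the work surface. World frame = base frame: x ahead of the robot, y to its left, z up, the work surface at z = 0. Lengths are in m, angles in rad, forces in N, time in s.
With the tool pointing down it reaches from about 0.425 to 1.025 m from the base axis. Payload 9.4 kg.
Tool frame: the origin (TCP) lies at the very end of the fingers, on their centre line; the grasp point (between the pads) lies grip_point_offset behind it (grip_point_offset is the distance from the TCP to the grasp point, in m); z points along the fingers, y is the line along which they close (so a half turn about z gives the same grasp; the last joint's range is limited). The gripper opens to 93 mm and grips with 3 to 60 N. Pads are 15 mm wide; open, the fingers measure 128 mm over their backs; the gripper's body (75 mm by 188 mm) begins 65 mm behind the grasp point.
Start: joints at [-1.333, 0.599, -0.003, 1.599, 0.002, 0.943, -0.08], TCP at [0.224, 0.689, 0.219] pointing down, gripper open.
Joint ranges: [-2.57, 2.57], [-0.35, 1.97], [-1.29, 1.29], [0.11, 2.56], [-1.05, 4.19], [0.11, 1.86], [-2.63, 2.63]. Speed limits (rad/s): [2.22, 2.22, 3.01, 3.01, 3.14, 3.14, 3.14].

## Interface

Orientations are given as a unit quaternion [x, y, z, w].
In Python, from rig import * gives the robot as it stands.
- The arm moves only by the shell command python3 -m creep 'ROWS' [OPENING] [FORCE]. ROWS is a JSON object of lists of equal length, an entry for each row: "slide": the shift along the world's x, y, z in m, a list of three; "turn": the turn about the world's z in rad. A call has 1 to 5 rows; each row is the pose to reach, as a shift and turn from the pose commanded when the call began; what a row does not reach only later rows make up. A row lasts 1/10 s, in which the tool goes at most 50 mm and 8.59 degrees, less where a joint would pass 70% of its speed; a pose out of reach is approached as far as the arm can. A call with a gripper value outside its range is refused whole. OPENING is the closure, from 0 (fully open) to 1 (shut), set as the call begins (- or left out, the last holds). The fingers move at their own pace and stop on an object; FORCE is the grip in N (left out, the last holds). Time passes only in rows, so rows that repeat a pose let the fingers close. It gives the time, the measured TCP pose, the force, the opening and the grip force at its end, in the units of the state.
- get_state(): the state, without advancing time (a new reading comes with each control period).
- snapshot(name): name is "scene" or "top"; returns the picture (400x640x3 uint8, blue, green, red); there is no depth.
- camera_model(name): a dict with "fx", "fy", "cx", "cy" (pixels), "origin" and "orientation" of the camera in the world. Camera axes: x right, y up, looking along -z (the intrinsics and any distortion apply to the point x, -y, -z); pixel columns grow to the right and rows downward; lengths in m; the calibration is good to about 2 mm. A picture is of the moment at which its call begins. camera_model takes no time and is no camera call.
- hand_in(): hands the job in; it is judged then, once.
The state is a dict: "time": time; "q": joint angles; "dq": joint speeds; "effort": joint torques, N m; "position": TCP position; "orientation": TCP orientation; "force": force on the tool from outside, world axes, zero at the start; "wrist_torque": the same for the moment, N m; "opening": opening from 0.0 (shut) to 1.0 (fully open); "finger_force": force on a finger pad.
Only numpy, scipy, OpenCV 4.12 (cv2) and the standard library are available. Lean on these libraries where they do the work, as an engineer would, in place of code of your own. Each camera call takes 0.05 s, during which the arm holds its last target. There are 200 camera calls.

## Task

Set out the four brass-headed press punches on the green tooling rail, one standing upright, shank up, in the middle of each white pad, in order of head width: the widest on the pad next to the red end block, then narrower and narrower to the narrowest next to the grey one. Do not knock any punch over on the way.

Things in the scene. Friction and masses are not known exactly. Their poses are not given: they have to be found in the camera images.
- punch_30: Loose press punch with the narrowest head of the four: a round brass head, 30 mm diameter and 24 mm tall, below; a bright steel shank of 24 mm diameter from its middle up to 75 mm above the underside (shank and height are alike on all four). About 0.29 kg. Origin: centre of the underside; z up along the shank. Starts upright on the bench.
- punch_40: Loose press punch with the second narrowest head of the four: a round brass head, 40 mm diameter and 24 mm tall, below; a bright steel shank of 24 mm diameter from its middle up to 75 mm above the underside (shank and height are alike on all four). About 0.39 kg. Origin: centre of the underside; z up along the shank. Starts upright on the bench.
- punch_50: Loose press punch with the second widest head of the four: a round brass head, 50 mm diameter and 24 mm tall, below; a bright steel shank of 24 mm diameter from its middle up to 75 mm above the underside (shank and height are alike on all four). About 0.53 kg. Origin: centre of the underside; z up along the shank. Starts upright on the bench.
- punch_60: Loose press punch with the widest head of the four: a round brass head, 60 mm diameter and 24 mm tall, below; a bright steel shank of 24 mm diameter from its middle up to 75 mm above the underside (shank and height are alike on all four). About 0.69 kg. Origin: centre of the underside; z up along the shank. Starts upright on the bench.
- pad_a: Pad 1 of 4 (a to d from the robot's left to right): equal round white pads, 66 mm diameter, 3 mm thick, fixed in a straight row at 90 mm pitch on a fixed green rail (410 x 84 x 18 mm, lying left-right, turned up to 12 degrees). Origin: centre of its underside, 18 mm above the bench (top face at 21 mm); y along the row towards pad a's end.
- pad_b: Pad 2 of 4 (a to d from the robot's left to right): equal round white pads, 66 mm diameter, 3 mm thick, fixed in a straight row at 90 mm pitch on a fixed green rail (410 x 84 x 18 mm, lying left-right, turned up to 12 degrees). Origin: centre of its underside, 18 mm above the bench (top face at 21 mm); y along the row towards pad a's end.
- pad_c: Pad 3 of 4 (a to d from the robot's left to right): equal round white pads, 66 mm diameter, 3 mm thick, fixed in a straight row at 90 mm pitch on a fixed green rail (410 x 84 x 18 mm, lying left-right, turned up to 12 degrees). Origin: centre of its underside, 18 mm above the bench (top face at 21 mm); y along the row towards pad a's end.
- pad_d: Pad 4 of 4 (a to d from the robot's left to right): equal round white pads, 66 mm diameter, 3 mm thick, fixed in a straight row at 90 mm pitch on a fixed green rail (410 x 84 x 18 mm, lying left-right, turned up to 12 degrees). Origin: centre of its underside, 18 mm above the bench (top face at 21 mm); y along the row towards pad a's end.
- end_red: Red block, 60 x 20 x 25 mm, fixed on top of one end of the green rail (which end varies; an equal block in grey is on the other end). It marks the end of the row for the widest punch; its centre is 60 mm from the centre of the nearest pad. Origin: centre of its underside, 18 mm above the bench; y along the row.
There are look-alikes about, which are no part of the job. Leave any purple look-alike of the punch_60 alone.

How it is judged:
By the outcome, as a careful person would: the job done as asked, in the order asked, and still so for the second after the job is handed in, with the robot touching nothing.
It also fails if it takes over 102 s, if anything falls off the work surface, if the arm or the gripper's body presses on something with over 40 N, if the wrist force passes 120 N, or if a joint passes its speed limit or range.

## Working session

There is one attempt and no reset: what is moved stays moved. The work goes in short steps, Python scripts to look and compute and a shell command to move; the robot and the scene stay as the last step left them, time stands still between calls to the robot, and variables do not carry over. Pictures are saved under pics/ and viewed, at most 14 in all, crops included, and the job is handed in when it is done.

```bash
ls; mkdir -p pics; python3 - <<'E'
from rig import *
import cv2
for n in ("scene","top"):
    cv2.imwrite(f"pics/{n}0.png",snapshot(n)); print(n,camera_model(n))
s=get_state(); print(s)
import rig; print([k for k in dir(rig) if not k.startswith('_')])
try: print(grip_point_offset)
except Exception as e: print(e)
E
```

```text
pics
scene {'fx': 400.25214398270634, 'fy': 400.25214398270634, 'cx': 317.297772922721, 'cy': 200.05762856405357, 'origin': array([0.78530832, 0.42182606, 0.76252832]), 'orientation': array([0.08884776, 0.29017544, 0.91193438, 0.2761883 ])}
top {'fx': 485.9276401748217, 'fy': 485.9276401748217, 'cx': 327.6310293678018, 'cy': 201.58149317083743, 'origin': array([0.41482449, 0.01222466, 1.12452922]), 'orientation': array([ 0.03223383, -0.04175745, -0.69898622,  0.7131869 ])}
{'time': 0.1, 'q': array([-1.33271145,  0.60005941, -0.00251287,  1.60007594,  0.00179225,
        0.94293456, -0.0797881 ]), 'dq': array([-0.00011224, -0.00052129, -0.00133254, -0.00249935, -0.00155023,
        0.00023737, -0.00183506]), 'effort': array([ 5.41057088e-03, -7.66551805e+01,  1.50214054e+00, -2.52936852e+01,
       -5.22820302e-02,  1.35641563e-02,  8.14713894e-05]), 'position': array([0.22435634, 0.6889219 , 0.21782716]), 'orientation': array([ 1.56723274e-01,  9.87642279e-01, -7.36466514e-04, -4.22622892e-05]), 'force': array([ 0.48377861, -0.64389062,  0.07268682]), 'wrist_torque': array([-0.00171538, -0.03664882,  0.03064613]), 'finger_force': 0.0, 'opening': 0.9973343923892957}
['IKError', 'camera_model', 'get_state', 'grip_point_offset', 'hand_in', 'snapshot']
0.0188
```

View pics/top0.png

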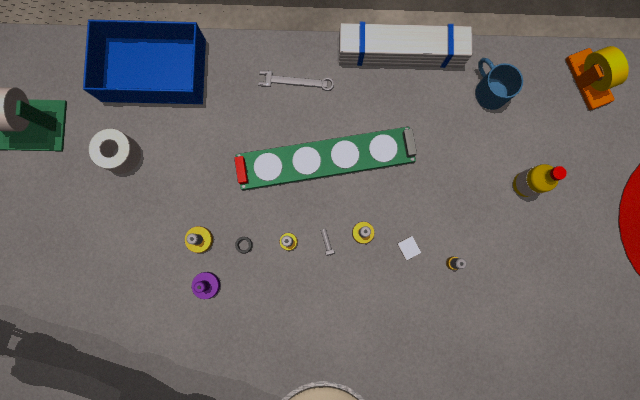

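View pics/scene0.png

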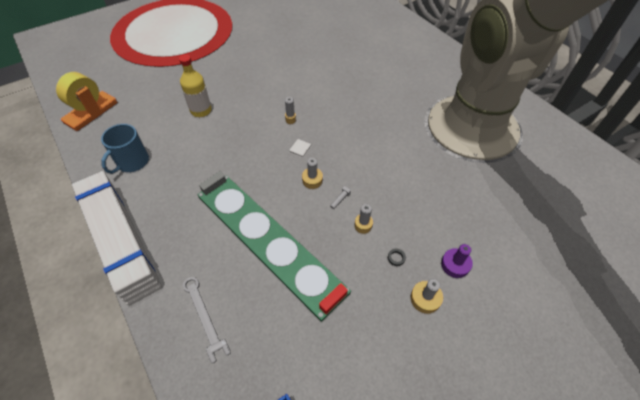

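The top view shows the rail with pads at about (268,166), (307,160), (345,154) and (383,148), red block at (240,168) on pad a's end, and grey block at (410,141).

Candidates for punches, by top-view pixel:
- Brass at (198,240): probably 60.
- Brass at (363,233): probably 50.
- Brass at (288,242): probably 40.
- Brass at (456,264): probably 30.
- Purple look-alike at (205,286): leave alone.
- The ring at (244,245), the bolt at (327,242) and the white roll at (110,149) are not punches.

I'll check these in one close crop.

```bash
cat > m.py <<'E'
from rig import *
import cv2, numpy as np
from scipy.spatial.transform import Rotation as R
def ray(n,uv,z):
    c=camera_model(n); d=np.array([(uv[0]-c['cx'])/c['fx'],-(uv[1]-c['cy'])/c['fy'],-1.])
    d=R.from_quat(c['orientation']).apply(d); o=np.array(c['origin']); return o+d*(z-o[2])/d[2]
def proj(n,p):
    c=camera_model(n); v=R.from_quat(c['orientation']).inv().apply(np.array(p)-c['origin'])
    return np.array([c['cx']+c['fx']*v[0]/-v[2], c['cy']+c['fy']*v[1]/v[2]])
def crop(img,u,v,w,h,s): return cv2.resize(img[v:v+h,u:u+w],None,fx=s,fy=s,interpolation=cv2.INTER_CUBIC)
E
python3 - <<'E'
from m import *
t=cv2.imread("pics/top0.png"); s=cv2.imread("pics/scene0.png")
tiles=[crop(t,u-25,v-22,50,44,8) for u,v in((198,240),(288,242),(363,233),(456,264))]
cv2.imwrite("pics/c.png",np.vstack([np.hstack(tiles[:2]),np.hstack(tiles[2:])])[:600])
hsv=cv2.cvtColor(t,cv2.COLOR_BGR2HSV)
print("white pads")
m=cv2.inRange(hsv,(0,0,170),(179,60,255)); m[:,:250]=0;m[:,400:]=0;m[:130]=0;m[188:]=0
n,l,st,ce=cv2.connectedComponentsWithStats(m)
for i in range(1,n):
    if st[i][4]>100: print(ce[i],st[i],ray("top",ce[i],.021).round(4))
print("brass")
m=cv2.inRange(hsv,(15,110,60),(40,255,255)); m[:215]=0
n,l,st,ce=cv2.connectedComponentsWithStats(m)
for i in range(1,n):
    if st[i][4]>20:
        pts=np.argwhere(l==i)[:,::-1].astype(np.int32); h=cv2.convexHull(pts)
        (c,r)=cv2.minEnclosingCircle(h); p=ray("top",c,.014); q=ray("top",np.array(c)+[r+.5,0],.014)
        print(st[i],np.round(c,1),round(r,1),p.round(4),"dia",2*np.linalg.norm(q-p))
E
```

```text
white pads
[382.89879931 147.68096055] [370 135  27  27 583] [ 0.659 -0.127  0.021]
[344.53040541 153.89864865] [331 141  28  27 592] [ 0.6424 -0.0384  0.021 ]
[306.05574324 160.08277027] [293 147  27  27 592] [0.626 0.05  0.021]
[267.38795987 166.23411371] [254 153  28  28 598] [0.6097 0.1384 0.021 ]
brass
[352 222  23  22 283] [363.  232.3] 11.1 [ 0.4627 -0.0837  0.014 ] dia 0.05317524123215385
[185 226  28  27 446] [198.4 239.5] 14.1 [0.439  0.2902 0.014 ] dia 0.06604197980227883
[279 233  19  18 148] [288.  241.3] 9.0 [0.4389 0.0868 0.014 ] dia 0.04322992961568033
[446 257  12  13  70] [453. 263.] 7.2 [ 0.3971 -0.2896  0.014 ] dia 0.03536794624709677
```

View pics/c.png

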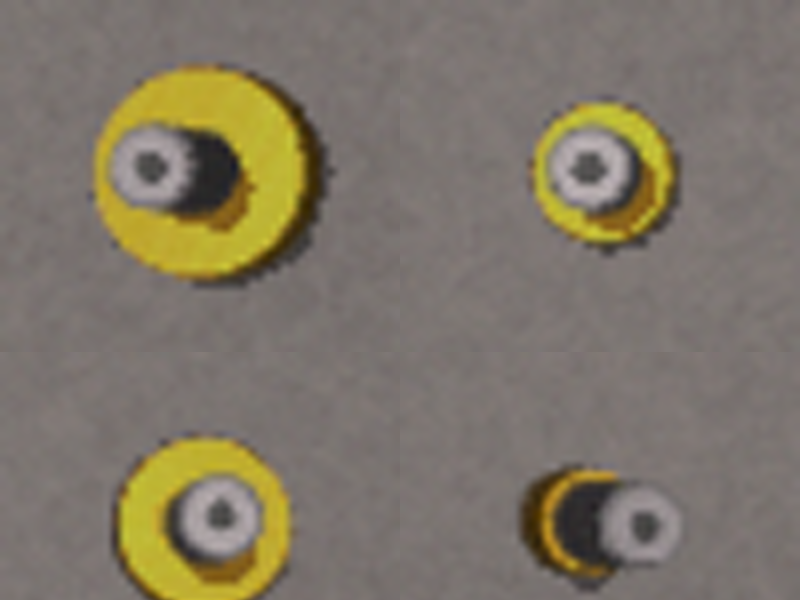

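The crop confirms four brass heads, widths falling 60, 50, 40, 30 at (198,240), (363,233), (288,242) and (456,264). Shank tops are at about (191.6,238.4), (365.2,230.9), (286.3,240.4) and (461.2,263.2). Next I compute the axes from the shank tops and cross-check them with the scene camera.

```bash
python3 - <<'E'
from m import *
S={60:(191.6,238.4),50:(365.2,230.9),40:(286.3,240.4),30:(461.2,263.2)}
s=cv2.imread("pics/scene0.png"); hsv=cv2.cvtColor(s,cv2.COLOR_BGR2HSV)
tiles=[]
for k,uv in S.items():
    p=ray("top",uv,.075); print(k,p.round(4),"scene proj top",proj("scene",p).round(1),"r",np.hypot(*p[:2]).round(3))
    a=proj("scene",p); u,v=int(a[0])-25,int(a[1])-18
    t=crop(s,u,v,50,37,8); x=((a-[u,v]+.5)*8).astype(int); cv2.drawMarker(t,tuple(int(i) for i in x),(0,0,255),0,14,1); tiles.append(t)
cv2.imwrite("pics/c2.png",np.vstack([np.hstack(tiles[:2]),np.hstack(tiles[2:])]))
m=cv2.inRange(hsv,(0,0,150),(179,50,255)); m[:,:205]=0;m[:,335:]=0;m[:180]=0;m[305:]=0
n,l,st,ce=cv2.connectedComponentsWithStats(m)
for i in range(1,n):
    if st[i][4]>100: print("pad",ce[i].round(1),st[i],ray("scene",ce[i],.021).round(4))
E
```

```text
60 [0.4397 0.2895 0.075 ] scene proj top [433.  282.5] r 0.526
50 [ 0.4633 -0.0833  0.075 ] scene proj top [311.2 159.9] r 0.471
40 [0.4394 0.0864 0.075 ] scene proj top [365.4 206.5] r 0.448
30 [ 0.3979 -0.2908  0.075 ] scene proj top [288.2  98.2] r 0.493
pad [229.1 200.6] [214 189  31  25 588] [ 0.6598 -0.1242  0.021 ]
pad [254.1 224.8] [239 212  31  27 661] [ 0.6434 -0.036   0.021 ]
pad [281.4 251.2] [266 237  32  29 748] [0.627  0.0524 0.021 ]
pad [311.2 280.1] [295 265  34  32 860] [0.6107 0.1409 0.021 ]
```

View pics/c2.png

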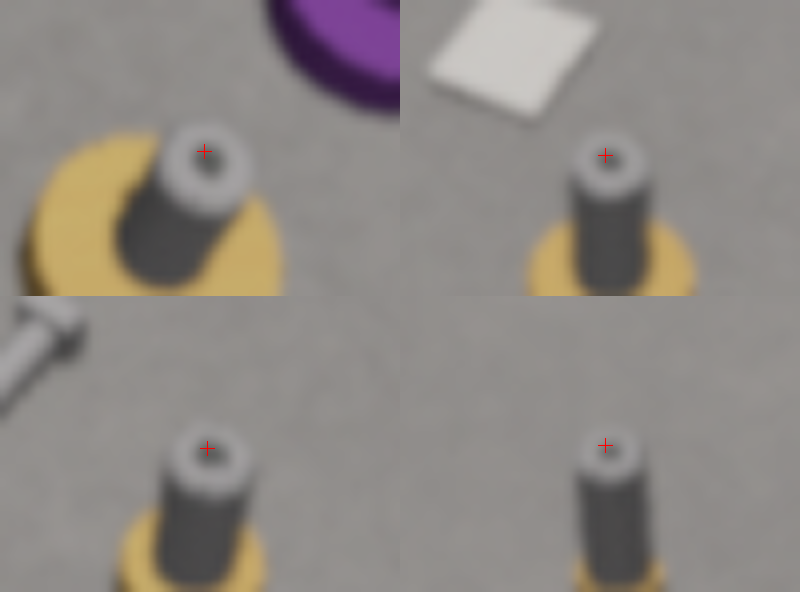

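The scene crop marks sit on the shank tops to within about 2 mm, which is within calibration. Pad pitch comes out at 89.9 mm against 90, so the measurements are consistent. I move towards the 60 punch first: about (+0.216, −0.398) to reach it.

```bash
python3 -m creep '{"slide":[[0.01,-0.02,0],[0.03,-0.055,0],[0.05,-0.09,0],[0.07,-0.13,0],[0.09,-0.165,0]],"turn":[0,0,0,0,0]}' 0
python3 -m creep '{"slide":[[0.02,-0.035,-0.01],[0.04,-0.07,-0.02],[0.06,-0.105,-0.04],[0.08,-0.14,-0.06],[0.1,-0.175,-0.08]],"turn":[0,0,0,0,0]}'
```

```text
time: 0.6
position: [0.315, 0.5222, 0.2183]
orientation: [0.157, 0.988, -0.001, 0.0]
force: [1.2, 0.3, 0.3]
opening: 1.001
finger_force: 0.0
time: 1.1
position: [0.415, 0.348, 0.138]
orientation: [0.157, 0.988, 0.0, 0.0]
force: [0.4, 0.5, 0.0]
opening: 1.0
finger_force: 0.0
```

```bash
python3 -m creep '{"slide":[[0.01,-0.025,0],[0.02,-0.05,0],[0.025,-0.0575,0],[0.025,-0.0575,-0.015],[0.025,-0.0575,-0.03]],"turn":[0,0,0,0,0]}'
python3 -m creep '{"slide":[[0,0,-0.02],[0,0,-0.04],[0,0,-0.06],[0,0,-0.07],[0,0,-0.07]],"turn":[0,0,0,0,0]}'
python3 - <<'E'
from m import *
cv2.imwrite("pics/g.png",np.hstack([crop(snapshot("top"),140,190,100,100,4),crop(snapshot("scene"),370,225,100,100,4)]))
E
```

```text
time: 1.6
position: [0.44, 0.2926, 0.1087]
orientation: [0.157, 0.988, 0.001, 0.0]
force: [-0.2, 0.6, -0.5]
opening: 1.0
finger_force: 0.0
time: 2.1
position: [0.4387, 0.2922, 0.0375]
orientation: [0.156, 0.988, -0.001, -0.001]
force: [-0.2, -0.1, 0.6]
opening: 1.001
finger_force: 0.0
```

View pics/g.png

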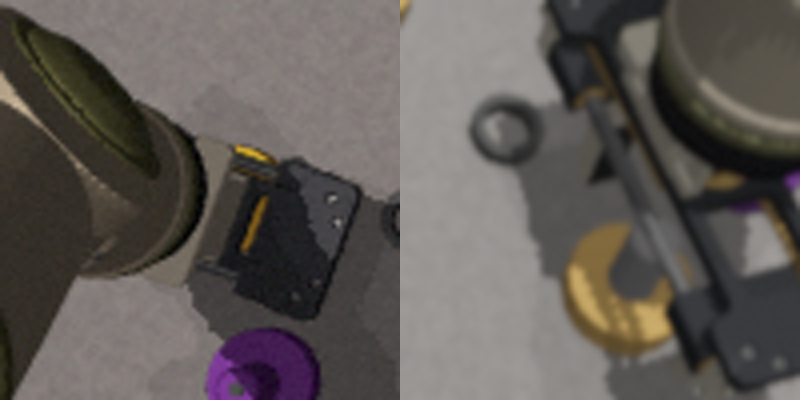

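The crops show the punch between the fingers: head at about (625,290) in the right half, shank clear of both fingers, purple look-alike untouched. Closing now.

```bash
python3 -m creep '{"slide":[[0,0,0],[0,0,0],[0,0,0],[0,0,0],[0,0,0]],"turn":[0,0,0,0,0]}' 0.9 35
python3 -m creep '{"slide":[[0,0,0],[0,0,0],[0,0,0],[0,0,0],[0,0,0]],"turn":[0,0,0,0,0]}'
```

```text
time: 2.7
position: [0.4396, 0.2919, 0.0388]
orientation: [0.157, 0.988, 0.0, 0.0]
force: [-0.3, 0.1, 0.2]
opening: 0.619
finger_force: 0.0
time: 3.2
position: [0.4394, 0.2917, 0.0386]
orientation: [0.157, 0.988, -0.0, -0.0]
force: [-0.3, -0.9, -0.8]
opening: 0.254
finger_force: 35.0
```

```bash
python3 -m creep '{"slide":[[0,0,0.005],[0,0,0.02],[0,0,0.04],[0,0,0.06],[0,0,0.06]],"turn":[0,0,0,0,0]}'
python3 - <<'E'
from m import *
cv2.imwrite("pics/g2.png",np.hstack([crop(snapshot("top"),140,190,100,100,4),crop(snapshot("scene"),360,215,100,100,4)]))
E
```

```text
time: 3.7
position: [0.4402, 0.2924, 0.1004]
orientation: [0.157, 0.988, 0.001, 0.001]
force: [-0.2, 0.4, -6.7]
opening: 0.253
finger_force: 35.0
```

View pics/g2.png

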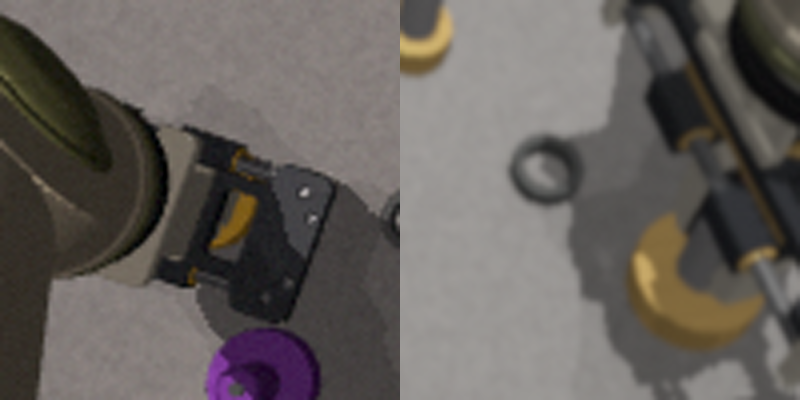

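The punch is held: about 6.7 N of weight, and the head at (690,285) is clear of its shadow. To pad a the shift is (+0.170, −0.1525).

```bash
python3 -m creep '{"slide":[[0.01,-0.01,0.01],[0.035,-0.03,0.02],[0.065,-0.06,0.02],[0.1,-0.09,0.02],[0.13,-0.12,0.02]],"turn":[0,0,0,0,0]}'
python3 -m creep '{"slide":[[0.02,-0.017,0],[0.032,-0.027,0],[0.04,-0.0325,0],[0.04,-0.0325,0],[0.04,-0.0325,0]],"turn":[0,0,0,0,0]}'
```

```text
time: 4.3
position: [0.5711, 0.1694, 0.118]
orientation: [0.157, 0.988, -0.0, -0.0]
force: [1.0, -0.6, -6.5]
opening: 0.251
finger_force: 35.0
time: 4.8
position: [0.6083, 0.1407, 0.1183]
orientation: [0.156, 0.988, 0.0, -0.001]
force: [-0.9, 1.0, -6.2]
opening: 0.249
finger_force: 35.0
```

```bash
python3 -m creep '{"slide":[[0,0,-0.01],[0,0,-0.025],[0,0,-0.04],[0,0,-0.05],[0,0,-0.053]],"turn":[0,0,0,0,0]}'
python3 -m creep '{"slide":[[0,0,-0.001],[0,0,-0.002],[0,0,-0.003],[0,0,-0.003],[0,0,-0.003]],"turn":[0,0,0,0,0]}'
python3 - <<'E'
from m import *
cv2.imwrite("pics/p.png",np.hstack([crop(snapshot("top"),215,115,100,100,4),crop(snapshot("scene"),260,220,100,100,4)]))
print([get_state()[k].round(4) for k in("position","force")])
E
```

```text
time: 5.3
position: [0.6084, 0.1393, 0.0635]
orientation: [0.157, 0.988, -0.001, -0.001]
force: [-0.8, 0.1, -5.7]
opening: 0.248
finger_force: 35.0
time: 5.8
position: [0.6097, 0.1394, 0.063]
orientation: [0.157, 0.988, 0.0, 0.0]
force: [-0.1, 0.6, -6.6]
opening: 0.25
finger_force: 35.0
[array([0.6096, 0.1394, 0.0629]), array([ 0.7334, -0.3978, -6.658 ])]
```

View pics/p.png

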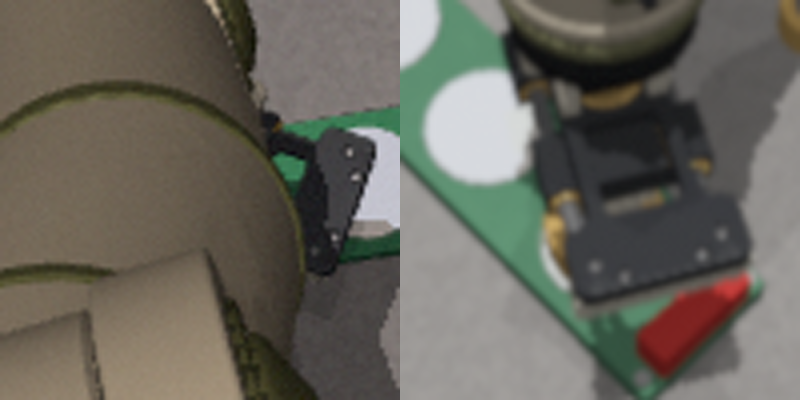

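The punch sits over pad a at about (560,240) in the right half, and the hand hides most of it. The full weight is still on the wrist, so there are about 3 mm left to go.

```bash
python3 -m creep '{"slide":[[0,0,-0.001],[0,0,-0.002],[0,0,-0.002],[0,0,-0.0025],[0,0,-0.0025]],"turn":[0,0,0,0,0]}'
python3 -m creep '{"slide":[[0,0,-0.0005],[0,0,-0.001],[0,0,-0.001],[0,0,-0.001],[0,0,-0.001]],"turn":[0,0,0,0,0]}'
```

```text
time: 6.4
position: [0.6094, 0.1393, 0.06]
orientation: [0.157, 0.988, -0.0, -0.0]
force: [-0.8, -0.2, -6.8]
opening: 0.252
finger_force: 35.0
time: 6.9
position: [0.6096, 0.1394, 0.0596]
orientation: [0.157, 0.988, 0.0, 0.0]
force: [-2.6, -1.3, 5.7]
opening: 0.252
finger_force: 35.0
```

Contact: the force is now +5.7 N. Release and rise.

```bash
python3 -m creep '{"slide":[[0,0,0],[0,0,0],[0,0,0],[0,0,0],[0,0,0]],"turn":[0,0,0,0,0]}' 0.4
python3 -m creep '{"slide":[[0,0,0.01],[0,0,0.03],[0,0,0.06],[0,0,0.08],[0,0,0.08]],"turn":[0,0,0,0,0]}'
python3 -m creep '{"slide":[[-0.02,-0.03,0],[-0.045,-0.07,0],[-0.07,-0.11,0],[-0.095,-0.15,0],[-0.115,-0.18,0]],"turn":[0,0,0,0,0]}' 0.2
python3 - <<'E'
from m import *
cv2.imwrite("pics/p2.png",np.hstack([crop(snapshot("top"),215,115,100,100,4),crop(snapshot("scene"),260,220,100,100,4)]))
print([get_state()[k] for k in("position","force")])
E
```

```text
time: 7.4
position: [0.6096, 0.1394, 0.059]
orientation: [0.157, 0.988, 0.0, 0.0]
force: [-1.1, 0.3, 0.6]
opening: 0.59
finger_force: 0.0
time: 7.9
position: [0.6112, 0.1398, 0.1426]
orientation: [0.157, 0.988, 0.001, 0.002]
force: [0.5, 0.6, 0.0]
opening: 0.601
finger_force: 0.0
time: 8.4
position: [0.4923, -0.043, 0.1389]
orientation: [0.157, 0.988, -0.0, -0.001]
force: [0.9, -0.9, -0.5]
opening: 0.799
finger_force: 0.0
[array([ 0.49078474, -0.04514708,  0.13888295]), array([0.73377342, 0.75779143, 0.51021631])]
```

View pics/p2.png

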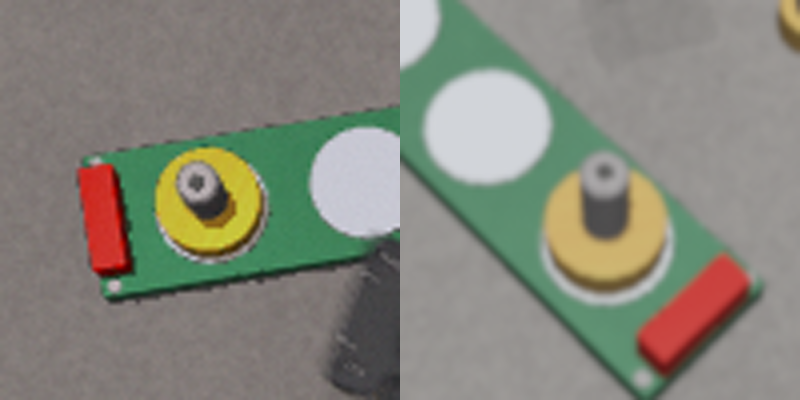

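The 60 punch stands upright on pad a, next to the red block; shank top at (197,183) in the left half and (605,171) in the right. I'll check how well it is centred.

```bash
python3 - <<'E'
from m import *
print(ray("top",(263.9,160.4),.096)-[.6097,.1384,0], ray("scene",(310.9,262.4),.096)-[.6107,.1409,0])
p=get_state()["position"]; print(p)
print("pred top px", proj("top",(.6097,.1384,.096)), proj("scene",(.6107,.1409,.096)))
E
```

```text
[-0.00077816 -0.00069283  0.096     ] [-0.00094992 -0.00106952  0.096     ]
[ 0.49078474 -0.04514708  0.13888295]
pred top px [263.58836329 160.03521512] [310.78606288 263.09897749]
```

Centred within about 1 mm. Next is the 50 punch.

```bash
python3 -m creep '{"slide":[[-0.015,-0.02,0],[-0.027,-0.037,0],[-0.03,-0.041,0],[-0.03,-0.041,0],[-0.03,-0.041,0]],"turn":[0,0,0,0,0]}' 0.1
```

```text
time: 9.0
position: [0.4654, -0.0806, 0.1391]
orientation: [0.156, 0.988, 0.0, 0.0]
force: [0.5, 0.3, -0.8]
opening: 0.902
finger_force: 0.0
```

```bash
python3 -m creep '{"slide":[[-0.001,-0.0015,-0.015],[-0.001,-0.0015,-0.04],[-0.001,-0.0015,-0.07],[-0.001,-0.0015,-0.09],[-0.001,-0.0015,-0.1]],"turn":[0,0,0,0,0]}' 0.1
python3 -m creep '{"slide":[[0,0,0],[0,0,0],[0,0,0],[0,0,0],[0,0,0]],"turn":[0,0,0,0,0]}' 0.9 35
python3 -m creep '{"slide":[[0,0,0],[0,0,0],[0,0,0],[0,0,0],[0,0,0]],"turn":[0,0,0,0,0]}'
python3 -m creep '{"slide":[[0,0,0],[0,0,0],[0,0,0]],"turn":[0,0,0]}'
```

```text
time: 9.5
position: [0.4638, -0.0818, 0.0374]
orientation: [0.156, 0.988, 0.0, -0.001]
force: [0.2, 0.3, 0.8]
opening: 0.906
finger_force: 0.0
time: 10.0
position: [0.4639, -0.0832, 0.0398]
orientation: [0.157, 0.988, 0.0, 0.001]
force: [0.4, 0.1, 0.4]
opening: 0.518
finger_force: 0.0
time: 10.5
position: [0.4636, -0.083, 0.0391]
orientation: [0.157, 0.988, 0.0, 0.0]
force: [1.1, 1.0, 1.7]
opening: 0.253
finger_force: 35.0
time: 10.8
position: [0.4636, -0.0831, 0.0391]
orientation: [0.157, 0.988, 0.0, 0.0]
force: [0.9, 1.3, 0.8]
opening: 0.249
finger_force: 35.0
```

```bash
python3 -m creep '{"slide":[[0,0,0.005],[0,0,0.02],[0,0,0.045],[0,0,0.07],[0,0,0.08]],"turn":[0,0,0,0,0]}'
python3 -m creep '{"slide":[[0.01,0.008,0],[0.035,0.029,0],[0.065,0.053,0],[0.1,0.082,0],[0.13,0.107,0]],"turn":[0,0,0,0,0]}'
python3 -m creep '{"slide":[[0.02,0.018,0],[0.03,0.025,0],[0.033,0.028,0],[0.033,0.028,0],[0.033,0.028,0]],"turn":[0,0,0,0,0]}'
```

```text
time: 11.3
position: [0.4636, -0.0834, 0.1208]
orientation: [0.157, 0.988, -0.0, 0.001]
force: [1.3, -0.2, -4.6]
opening: 0.25
finger_force: 35.0
time: 11.8
position: [0.5951, 0.0264, 0.1175]
orientation: [0.156, 0.988, 0.0, -0.0]
force: [0.9, -0.4, -3.3]
opening: 0.254
finger_force: 35.0
time: 12.3
position: [0.6252, 0.0504, 0.1186]
orientation: [0.157, 0.988, -0.001, -0.001]
force: [0.2, 0.7, -4.3]
opening: 0.249
finger_force: 35.0
```

```bash
python3 -m creep '{"slide":[[0,0,-0.01],[0,0,-0.025],[0,0,-0.04],[0,0,-0.052],[0,0,-0.056]],"turn":[0,0,0,0,0]}'
python3 -m creep '{"slide":[[0,0,-0.001],[0,0,-0.0015],[0,0,-0.0015],[0,0,-0.0015],[0,0,-0.0015]],"turn":[0,0,0,0,0]}'
```

```text
time: 12.8
position: [0.6253, 0.0517, 0.0609]
orientation: [0.157, 0.988, -0.0, -0.001]
force: [-0.5, -0.3, -3.3]
opening: 0.25
finger_force: 35.0
time: 13.3
position: [0.6267, 0.0519, 0.0621]
orientation: [0.157, 0.988, 0.0, 0.0]
force: [0.0, -0.5, -3.9]
opening: 0.249
finger_force: 35.0
```

```bash
python3 -m creep '{"slide":[[0,0,-0.001],[0,0,-0.002],[0,0,-0.002],[0,0,-0.002],[0,0,-0.002]],"turn":[0,0,0,0,0]}'
python3 -m creep '{"slide":[[0,0,-0.0003],[0,0,-0.0007],[0,0,-0.0007],[0,0,-0.0007]],"turn":[0,0,0,0]}'
```

```text
time: 13.8
position: [0.6267, 0.0519, 0.0602]
orientation: [0.157, 0.988, 0.0, 0.0]
force: [-1.3, -0.7, 6.2]
opening: 0.253
finger_force: 35.0
time: 14.2
position: [0.6268, 0.052, 0.0601]
orientation: [0.157, 0.988, 0.0, 0.0]
force: [-3.8, 0.4, 13.2]
opening: 0.252
finger_force: 35.0
```

In contact. Release, rise, and go to the 40 punch at (0.440, 0.0876), a shift of (−0.187, +0.036).

```bash
python3 -m creep '{"slide":[[0,0,0],[0,0,0],[0,0,0],[0,0,0],[0,0,0]],"turn":[0,0,0,0,0]}' 0.4
python3 -m creep '{"slide":[[0,0,0.01],[0,0,0.03],[0,0,0.06],[0,0,0.08],[0,0,0.08]],"turn":[0,0,0,0,0]}'
python3 -m creep '{"slide":[[-0.03,0.006,0],[-0.07,0.014,0],[-0.11,0.022,0],[-0.15,0.029,0],[-0.175,0.034,0]],"turn":[0,0,0,0,0]}' 0.1
python3 -m creep '{"slide":[[-0.01,0.002,0],[-0.012,0.002,0],[-0.012,0.002,0],[-0.012,0.002,0]],"turn":[0,0,0,0]}'
```

```text
time: 14.7
position: [0.6265, 0.0519, 0.0587]
orientation: [0.157, 0.988, -0.0, -0.0]
force: [-0.6, -0.2, 0.6]
opening: 0.591
finger_force: 0.0
time: 15.2
position: [0.6282, 0.052, 0.1424]
orientation: [0.157, 0.988, 0.001, 0.002]
force: [-0.3, 0.6, 0.8]
opening: 0.597
finger_force: 0.0
time: 15.7
position: [0.448, 0.0858, 0.1387]
orientation: [0.156, 0.988, -0.0, -0.001]
force: [0.6, 0.5, -0.1]
opening: 0.897
finger_force: 0.0
time: 16.1
position: [0.441, 0.0878, 0.1389]
orientation: [0.157, 0.988, 0.0, 0.0]
force: [0.6, 0.6, -0.5]
opening: 0.899
finger_force: 0.0
```

```bash
python3 -m creep '{"slide":[[0,0,-0.015],[0,0,-0.04],[0,0,-0.07],[0,0,-0.09],[0,0,-0.1]],"turn":[0,0,0,0,0]}'
python3 -m creep '{"slide":[[0,0,0],[0,0,0],[0,0,0],[0,0,0],[0,0,0]],"turn":[0,0,0,0,0]}' 0.9 35
python3 -m creep '{"slide":[[0,0,0],[0,0,0],[0,0,0],[0,0,0],[0,0,0]],"turn":[0,0,0,0,0]}'
python3 -m creep '{"slide":[[0,0,0],[0,0,0],[0,0,0]],"turn":[0,0,0]}'
```

```text
time: 16.6
position: [0.44, 0.0876, 0.0371]
orientation: [0.157, 0.988, -0.0, -0.001]
force: [-0.5, 0.8, -0.1]
opening: 0.902
finger_force: 0.0
time: 17.1
position: [0.4399, 0.0879, 0.0396]
orientation: [0.157, 0.988, 0.0, 0.001]
force: [0.0, -0.5, -0.5]
opening: 0.522
finger_force: 0.0
time: 17.6
position: [0.4395, 0.0878, 0.039]
orientation: [0.157, 0.988, -0.0, 0.0]
force: [-0.7, -0.3, 3.1]
opening: 0.254
finger_force: 35.0
time: 17.9
position: [0.4395, 0.0878, 0.039]
orientation: [0.157, 0.988, -0.0, 0.0]
force: [0.6, -0.1, 5.5]
opening: 0.253
finger_force: 35.0
```

```bash
python3 -m creep '{"slide":[[0,0,0.005],[0,0,0.02],[0,0,0.045],[0,0,0.07],[0,0,0.08]],"turn":[0,0,0,0,0]}'
python3 -m creep '{"slide":[[0.01,-0.01,0],[0.035,-0.025,0],[0.065,-0.045,0],[0.1,-0.065,0],[0.135,-0.085,0]],"turn":[0,0,0,0,0]}'
python3 -m creep '{"slide":[[0.03,-0.017,0],[0.05,-0.03,0],[0.063,-0.036,0],[0.069,-0.0395,0],[0.069,-0.0395,0]],"turn":[0,0,0,0,0]}'
python3 -m creep '{"slide":[[0,0,-0.01],[0,0,-0.025],[0,0,-0.04],[0,0,-0.052],[0,0,-0.056]],"turn":[0,0,0,0,0]}'
python3 -m creep '{"slide":[[0,0,-0.001],[0,0,-0.0015],[0,0,-0.0015],[0,0,-0.0015],[0,0,-0.0015]],"turn":[0,0,0,0,0]}'
```

```text
time: 18.4
position: [0.4398, 0.088, 0.1205]
orientation: [0.157, 0.988, 0.0, 0.001]
force: [0.8, 0.1, -4.4]
opening: 0.252
finger_force: 35.0
time: 18.9
position: [0.5751, 0.002, 0.1182]
orientation: [0.157, 0.988, -0.0, -0.001]
force: [0.8, 1.4, -3.8]
opening: 0.251
finger_force: 35.0
time: 19.4
position: [0.6433, -0.037, 0.1179]
orientation: [0.157, 0.988, -0.0, -0.001]
force: [0.4, 0.0, -3.7]
opening: 0.249
finger_force: 35.0
time: 19.9
position: [0.6422, -0.0363, 0.0607]
orientation: [0.157, 0.988, -0.0, -0.001]
force: [-0.3, -0.8, -3.6]
opening: 0.251
finger_force: 35.0
time: 20.4
position: [0.6437, -0.0367, 0.0619]
orientation: [0.157, 0.988, 0.0, 0.0]
force: [-0.0, 0.2, -4.2]
opening: 0.253
finger_force: 35.0
```

```bash
python3 -m creep '{"slide":[[0,0,-0.001],[0,0,-0.002],[0,0,-0.002],[0,0,-0.002],[0,0,-0.002]],"turn":[0,0,0,0,0]}'
python3 -m creep '{"slide":[[0,0,-0.0003],[0,0,-0.0005],[0,0,-0.0005],[0,0,-0.0005]],"turn":[0,0,0,0]}'
```

```text
time: 20.9
position: [0.6437, -0.0367, 0.0601]
orientation: [0.157, 0.988, 0.0, 0.0]
force: [-1.7, 0.4, 5.4]
opening: 0.253
finger_force: 35.0
time: 21.3
position: [0.6437, -0.0367, 0.0601]
orientation: [0.157, 0.988, 0.0, 0.0]
force: [-3.7, 0.0, 10.8]
opening: 0.251
finger_force: 35.0
```

In contact on pad c. Release and go to the 30 punch at (0.398, −0.290), a shift of (−0.245, −0.253).

```bash
python3 -m creep '{"slide":[[0,0,0],[0,0,0],[0,0,0],[0,0,0],[0,0,0]],"turn":[0,0,0,0,0]}' 0.4
python3 -m creep '{"slide":[[0,0,0.01],[0,0,0.03],[0,0,0.06],[0,0,0.08],[0,0,0.08]],"turn":[0,0,0,0,0]}'
python3 -m creep '{"slide":[[-0.02,-0.02,0],[-0.05,-0.05,0],[-0.08,-0.08,0],[-0.11,-0.115,0],[-0.14,-0.145,0]],"turn":[0,0,0,0,0]}' 0.1
python3 -m creep '{"slide":[[-0.03,-0.03,0],[-0.06,-0.06,0],[-0.085,-0.088,0],[-0.1,-0.103,0],[-0.105,-0.108,0]],"turn":[0,0,0,0,0]}'
python3 -m creep '{"slide":[[0,0,0],[0,0,0],[0,0,0]],"turn":[0,0,0]}'
python3 - <<'E'
from m import *
cv2.imwrite("pics/q.png",np.hstack([crop(snapshot("top"),215,110,110,100,3.6),crop(snapshot("scene"),225,165,110,100,3.6)]))
print([get_state()[k] for k in("position","force")])
E
```

```text
time: 21.8
position: [0.6435, -0.0366, 0.0587]
orientation: [0.157, 0.988, -0.0, -0.0]
force: [0.6, 0.4, 0.3]
opening: 0.591
finger_force: 0.0
time: 22.3
position: [0.6452, -0.0367, 0.1425]
orientation: [0.157, 0.988, 0.0, 0.003]
force: [0.4, 0.2, -0.4]
opening: 0.593
finger_force: 0.0
time: 22.8
position: [0.5018, -0.183, 0.1386]
orientation: [0.157, 0.988, -0.0, -0.0]
force: [1.1, 0.0, -0.1]
opening: 0.897
finger_force: 0.0
time: 23.3
position: [0.3962, -0.2913, 0.1387]
orientation: [0.159, 0.987, -0.0, -0.001]
force: [0.0, 0.5, 0.7]
opening: 0.898
finger_force: 0.0
time: 23.6
position: [0.3997, -0.2885, 0.1388]
orientation: [0.156, 0.988, 0.0, 0.0]
force: [-0.3, 0.5, 0.8]
opening: 0.9
finger_force: 0.0
[array([ 0.39939283, -0.2886848 ,  0.13885047]), array([ 0.43541892,  0.63699833, -0.37665869])]
```

View pics/q.png

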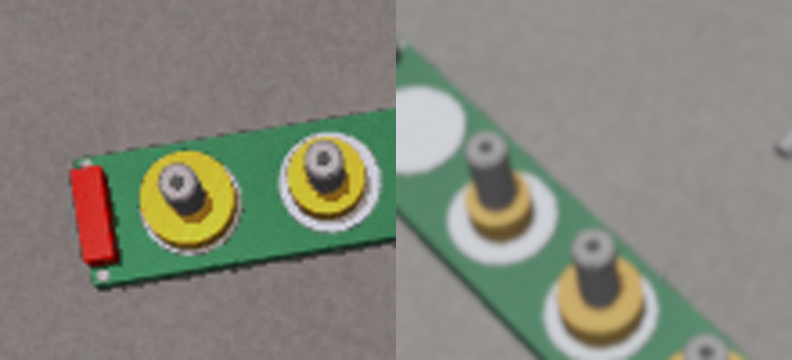

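The 60, 50 and 40 punches are upright and centred: 50 at (323,160) on the left, 40 at (487,148) and 50 at (592,245) on the right. Now the 30 punch.

```bash
python3 -m creep '{"slide":[[-0.001,-0.001,-0.015],[-0.001,-0.001,-0.04],[-0.001,-0.001,-0.07],[-0.001,-0.001,-0.09],[-0.001,-0.001,-0.1]],"turn":[0,0,0,0,0]}'
python3 -m creep '{"slide":[[0,0,0],[0,0,0],[0,0,0],[0,0,0],[0,0,0]],"turn":[0,0,0,0,0]}' 0.9 35
python3 -m creep '{"slide":[[0,0,0],[0,0,0],[0,0,0],[0,0,0],[0,0,0]],"turn":[0,0,0,0,0]}'
python3 -m creep '{"slide":[[0,0,0],[0,0,0],[0,0,0]],"turn":[0,0,0]}'
```

```text
time: 24.2
position: [0.3975, -0.2897, 0.0373]
orientation: [0.156, 0.988, 0.0, -0.001]
force: [-0.4, -0.4, 0.1]
opening: 0.899
finger_force: 0.0
time: 24.7
position: [0.3977, -0.2909, 0.0396]
orientation: [0.157, 0.988, -0.0, 0.001]
force: [0.7, 0.3, 0.7]
opening: 0.517
finger_force: 0.0
time: 25.2
position: [0.3975, -0.2907, 0.039]
orientation: [0.157, 0.988, -0.0, 0.0]
force: [0.0, 0.1, 1.7]
opening: 0.249
finger_force: 35.0
time: 25.5
position: [0.3975, -0.2907, 0.0389]
orientation: [0.157, 0.988, -0.0, 0.0]
force: [0.3, 0.7, 2.2]
opening: 0.249
finger_force: 35.0
```

```bash
python3 -m creep '{"slide":[[0,0,0.005],[0,0,0.02],[0,0,0.045],[0,0,0.07],[0,0,0.08]],"turn":[0,0,0,0,0]}'
python3 -m creep '{"slide":[[0.01,0.006,0],[0.035,0.022,0],[0.065,0.041,0],[0.1,0.063,0],[0.135,0.085,0]],"turn":[0,0,0,0,0]}'
python3 -m creep '{"slide":[[0.035,0.022,0],[0.07,0.045,0],[0.1,0.063,0],[0.12,0.076,0],[0.127,0.0805,0]],"turn":[0,0,0,0,0]}'
python3 -m creep '{"slide":[[0,0,0],[0,0,-0.015],[0,0,-0.035],[0,0,-0.052],[0,0,-0.056]],"turn":[0,0,0,0,0]}'
python3 -m creep '{"slide":[[0,0,-0.001],[0,0,-0.0015],[0,0,-0.0015],[0,0,-0.0015],[0,0,-0.0015]],"turn":[0,0,0,0,0]}'
```

```text
time: 26.0
position: [0.3978, -0.2909, 0.1208]
orientation: [0.157, 0.988, -0.0, 0.001]
force: [0.1, -0.3, -2.7]
opening: 0.252
finger_force: 35.0
time: 26.5
position: [0.5338, -0.2039, 0.1174]
orientation: [0.157, 0.988, 0.0, -0.001]
force: [0.5, -0.8, -2.7]
opening: 0.25
finger_force: 35.0
time: 27.0
position: [0.6615, -0.1212, 0.1168]
orientation: [0.155, 0.988, 0.001, -0.0]
force: [1.0, -0.8, -3.7]
opening: 0.248
finger_force: 35.0
time: 27.5
position: [0.6566, -0.1265, 0.06]
orientation: [0.158, 0.987, -0.0, -0.002]
force: [-1.6, 0.0, -0.1]
opening: 0.25
finger_force: 35.0
time: 28.0
position: [0.6598, -0.1251, 0.062]
orientation: [0.157, 0.988, 0.0, 0.0]
force: [-0.2, -0.6, -2.4]
opening: 0.248
finger_force: 35.0
```

```bash
python3 -m creep '{"slide":[[0,0,-0.001],[0,0,-0.002],[0,0,-0.002],[0,0,-0.002],[0,0,-0.002]],"turn":[0,0,0,0,0]}'
python3 -m creep '{"slide":[[0,0,-0.0003],[0,0,-0.0005],[0,0,-0.0005],[0,0,-0.0005]],"turn":[0,0,0,0]}'
```

```text
time: 28.5
position: [0.6597, -0.1251, 0.06]
orientation: [0.157, 0.988, -0.0, 0.0]
force: [-0.8, 0.9, 6.6]
opening: 0.251
finger_force: 35.0
time: 28.9
position: [0.6598, -0.1251, 0.06]
orientation: [0.157, 0.988, -0.0, 0.001]
force: [-2.8, 0.7, 8.4]
opening: 0.25
finger_force: 35.0
```

```bash
python3 -m creep '{"slide":[[0,0,0],[0,0,0],[0,0,0],[0,0,0],[0,0,0]],"turn":[0,0,0,0,0]}' 0.4
python3 -m creep '{"slide":[[0,0,0.01],[0,0,0.03],[0,0,0.06],[0,0,0.09],[0,0,0.11]],"turn":[0,0,0,0,0]}'
python3 -m creep '{"slide":[[-0.02,-0.02,0],[-0.05,-0.05,0],[-0.08,-0.08,0],[-0.11,-0.11,0],[-0.14,-0.14,0]],"turn":[0,0,0,0,0]}'
python3 -m creep '{"slide":[[-0.02,-0.03,0],[-0.04,-0.06,0],[-0.05,-0.07,0],[-0.05,-0.07,0],[-0.05,-0.07,0]],"turn":[0,0,0,0,0]}'
python3 - <<'E'
from m import *
t=snapshot("top");s=snapshot("scene")
cv2.imwrite("pics/f.png",np.vstack([crop(t,225,115,200,80,4)[:300],crop(s,190,165,170,150,2)]+[] if False else [crop(t,225,115,200,75,4),cv2.copyMakeBorder(crop(s,190,165,160,150,2),0,0,0,480,0)]))
P={'a':(.6102,.1397),'b':(.6265,.0512),'c':(.6429,-.0372),'d':(.6594,-.1256)}
T=dict(a=(.6097,.1384),b=(.626,.05),c=(.6424,-.0384),d=(.659,-.127))
for k,p in T.items(): print(k,"expected shank top px in crop",((proj("top",(*p,.096))-[225,115]+.5)*4).round(1))
E
```

```text
time: 29.4
position: [0.6594, -0.1251, 0.0587]
orientation: [0.157, 0.988, -0.0, -0.0]
force: [1.2, 0.2, -0.0]
opening: 0.591
finger_force: 0.0
time: 29.9
position: [0.6601, -0.1253, 0.1719]
orientation: [0.157, 0.988, 0.0, 0.001]
force: [1.1, -0.3, 0.1]
opening: 0.6
finger_force: 0.0
time: 30.4
position: [0.5184, -0.2662, 0.1698]
orientation: [0.157, 0.988, -0.0, 0.0]
force: [0.3, -0.5, 0.2]
opening: 0.598
finger_force: 0.0
time: 30.9
position: [0.4704, -0.3341, 0.1693]
orientation: [0.156, 0.988, 0.0, 0.0]
force: [-0.4, 0.7, -0.7]
opening: 0.599
finger_force: 0.0
a expected shank top px in crop [156.4 182.1]
b expected shank top px in crop [322.1 155.8]
c expected shank top px in crop [487.  129.5]
d expected shank top px in crop [651.3 102.9]
```

View pics/f.png

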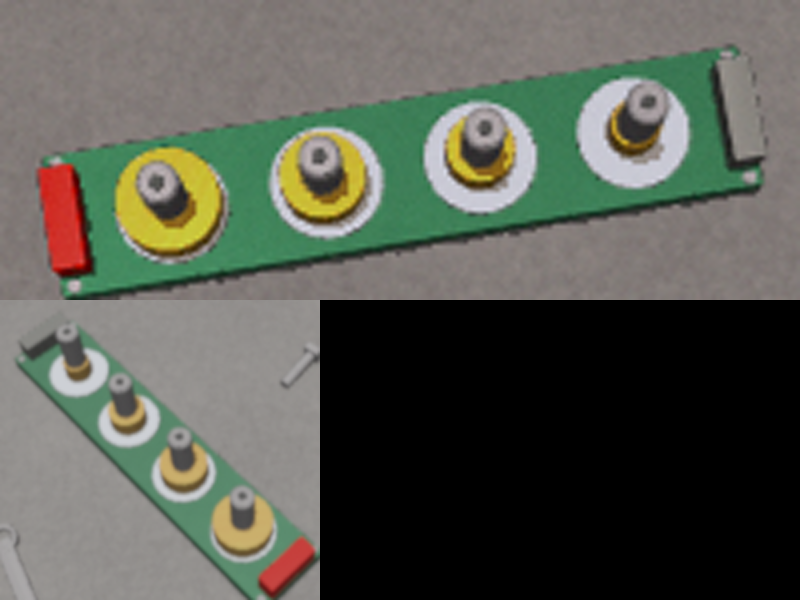

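All four stand upright in the right order. Shank tops are at (157,183), (320,157), (484,128) and (649,102), each within 3 crop px (under 2 mm) of the expected centres. The gripper is clear of everything, so I'm handing in.

```bash
python3 -c "
from rig import *
print(hand_in())"
```

```text
the job is handed in; nothing more can be done
None
```

The job is handed in: all four punches stand upright on their pads, widest next to the red block down to narrowest next to the grey one, each within about 2 mm of its pad centre, at about 31 s on the robot's clock.

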